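# Lock a support post into a stirrer's bayonet socket and pull-test the joint

## Robot

A 7-joint arm with a two-finger parallel gripper is mounted at the origin on the work surface. World frame = base frame: x ahead of the robot, y to its left, z up, the work surface at z = 0. Lengths are in m, angles in rad, forces in N, time in s.
With the tool pointing down it reaches from about 0.425 to 0.95 m from the base axis. Payload 4.7 kg.
Tool frame: the origin (TCP) lies between the finger pads; the fingertips stand 25 mm ahead of it and the grasp point (between the pads) lies 6 mm ahead of it; x points along the fingers, z is the direction in which the jaws open and shut, and the axes are right-handed (so a half turn about x gives the same grasp; the last joint's range is limited). The gripper opens to 85 mm and grips with 20 to 120 N. Pads are 22 mm wide; open, the fingers measure 114 mm over their backs; the gripper's body (76 mm by 85 mm) begins 54 mm behind the grasp point. The pads swing forward as they close: fully open they stand 13 mm farther back than shut.
Start: joints at [-1.325, 0.469, -0.049, 1.532, 0.024, 1.141, -0.082], TCP at [0.183, 0.65, 0.256] pointing down, gripper open.
Joint ranges: [-2.59, 2.59], [-0.33, 1.99], [-1.39, 1.29], [0.1, 2.45], [-1.04, 4.18], [0.21, 1.99], [-2.66, 2.66]. Speed limits (rad/s): [2.57, 2.57, 3.14, 3.14, 3.14, 3.14, 3.14].

## Interface

Orientations are given as a 3x3 rotation matrix whose columns are the frame's x, y, z axes.
In Python, from rig import * gives the robot as it stands. Calls block until the motion is done:
- movep(position, orientation): joint-space move of the TCP to a pose.
- move_l(position, attitude=None, feed=0.15, until_force=None): straight line of the TCP; attitude=None keeps the orientation; feed is the mean speed in m/s. With until_force (N) it stops when the force on the tool has changed by that much, and returns True; else False.
- move_joints(angles): joint-space move.
- command_gripper(opening, newtons=None): finger opening in m; newtons is the grip in N (None keeps the last); returns when the fingers have stopped.
- sleep(seconds).
- inverse_kinematics(position, orientation): joint angles nearest the present ones, or None.
- sense(): the state.
- camera(name): name is "side" or "top"; returns (picture, depth): 384x512x3 uint8, red, green, blue; 384x512 float32, m along the optical axis (not along the pixel's ray), 0 where there is no reading.
- camera_params(name): a dict with "K" (3x3 intrinsics, pixels), "position" and "rotation" of the camera in the world. Camera axes: x right, y down, z forward; pixel columns grow to the right and rows downward; lengths in m; the calibration is good to about 2 mm. A picture is of the moment at which its call begins. camera_params takes no time and is no camera call.
A pose or a line that the arm cannot do raises Unreachable and nothing moves.
- finish_job(): hands the job in, once; it reports no verdict.
The state is a dict: "time_s": time; "joint_pos": joint angles; "qd": joint speeds; "joint_efforts": joint torques, N m; "position": TCP position; "tcp_rot": TCP orientation; "wrist_force": force on the tool from outside, world axes, zero at the start; "ft_torque": the same for the moment, N m; "finger_gap": finger opening in m.
Only numpy, scipy, OpenCV 4.12 (cv2) and the standard library are available. Lean on these libraries where they do the work, as an engineer would, in place of code of your own. Each camera call takes 0.05 s, during which the arm holds its last target.

## Task

Take the aluminium support post out of its parking cup, lower it through the slots of the stirrer's bayonet socket until it stands on the floor inside, and turn it clockwise (seen from above) to the stop, never pressing down harder than 25 N. Ease off the twist so that it does not jam against the stop, then prove the joint: pull the post straight up until its lugs bear under the top plate, with about 12 N for two seconds and never more than 20 N. Let it down again, still locked, let go of it, and leave the jar, beaker and dish standing where they are.

Things in the scene. Friction and masses are not known exactly. Their poses are not given: they have to be found in the camera images.
- post: Loose aluminium post, 106 mm tall, about 0.13 kg, upright in the cup. Origin: centre of its foot, z up. Stem 22 mm in diameter, 70 mm tall, foot chamfered. A cross bar (two lugs) lies along its x: 40 mm tip to tip, 8 mm wide, 6 to 14 mm above the foot. Half a turn about z makes no difference.
- cup: Fixed round grey parking cup, outside diameter 58 mm, inside 50 mm, 22 mm tall, inner floor 4 mm thick; origin under its centre. The post stands in it to start with.
- stirrer: Fixed white bench stirrer, 160 mm (x) by 290 mm (y), case top 56 mm high. Round white plate (124 mm across, top at 68 mm) on its +y half; the socket on its -y half, centred 85 mm from the middle. Origin: centre of its underside.
- socket_floor (a point): Centre of the inner floor of the bayonet socket (steel block), z up the socket's axis, 74 mm above the bench. Post fully turned in: its x lies along this point's x, lugs against the stops. The slot for entering lies 1.22 rad anticlockwise (from above) of this x; a stop blocks turning further anticlockwise. Pressed hard against a stop the post jams and does not lift.
- socket (a joint): Vertical give of the socket on its rubber mount, m: + pulled up, - pressed down, 1 mm for each 16 N; read far too coarsely to judge the pull. Top plate 66 mm square, 6 mm thick, with a 25 mm square hole and across it the slot, 12 x 43 mm. Its height is set anew each time and not told: underside 17 to 25 mm above socket_floor, so a locked post lifts freely 3 to 11 mm before the lugs bear.
- jar: Bystander: white plastic jar with red lid, 60 mm across, about 75 mm tall; origin under its centre. May stand on either side of the cup.
- beaker: Bystander: glass beaker, 70 mm across, 85 mm tall; origin under its centre.
- dish: Bystander: white ceramic dish, 70 mm across, 30 mm tall; origin under its centre.
- post_head (a point): Middle of the post's flat grip head, 88 mm above its foot; axes as the post's. The head is 36 mm along x, 20 mm thick along y and 36 mm tall: take it from above with the fingers closing along y.
Not all that is in view belongs to the job. Several things look just like the post: the one meant starts farthest to the robot's left.

How it is judged:
On the way, in this order (a step that is already met when the one before it is completed fails the run):
1. the post stands on the socket floor, entered through the slots (z of post in the frame of socket_floor between -0.003 and 0.003 m and horizontal distance between post and socket_floor below 0.004 m and angle between the x axis of post and the x axis of socket_floor, either way round above 0.5 rad), for 0.1 s.
2. the post is turned clockwise to the stop (angle between the x axis of post and the x axis of socket_floor, either way round below 0.17 rad and z of post in the frame of socket_floor below 0.014 m and horizontal distance between post and socket_floor below 0.004 m), for 0.1 s.
3. the locked post, held in the fingers, is lifted until its lugs bear under the top plate and pulled up with 9 to 15 N for a second without a break (value of joint socket between 0.00056 and 0.00094 m and angle between the x axis of post and the x axis of socket_floor, either way round below 0.2 rad and z of post in the frame of socket_floor between 0.002 and 0.014 m and contact force between the fingers and post above 0.5 N), for 1 s.
At the end, for the whole second after the job is handed in: The post stands upright (within 0.12 rad) and at rest on the socket floor (within 3 mm in height, 4 mm sideways), still locked (its x within 0.2 rad of the socket's x), and released (angle between the x axis of post and the x axis of socket_floor, either way round below 0.2 rad and z of post in the frame of socket_floor between -0.003 and 0.003 m and horizontal distance between post and socket_floor below 0.004 m and angle between post's own z axis and vertical below 0.12 rad and linear speed of post below 0.02 m/s); the robot touches nothing.
It fails at once if the socket is pulled up with more than 20 N (value of joint socket above 0.00125 m).
It fails at once if the socket is pressed down with more than 25 N (value of joint socket below -0.0015625 m).
It fails at once if the jar is moved by more than 20 mm or tipped (distance of jar from where it was at the start of the episode above 0.02 m or angle between jar's own z axis and vertical above 0.4 rad).
It fails at once if the beaker is moved by more than 20 mm or tipped (distance of beaker from where it was at the start of the episode above 0.02 m or angle between beaker's own z axis and vertical above 0.4 rad).
It fails at once if the dish is moved by more than 20 mm or tipped (distance of dish from where it was at the start of the episode above 0.02 m or angle between dish's own z axis and vertical above 0.4 rad).
It also fails if it takes over 72 s, if anything falls off the work surface, if the arm or the gripper's body presses on something with over 40 N, if the wrist force passes 120 N, or if a joint passes its speed limit or range.

## Working session

There is one attempt and no reset: what is moved stays moved. The work goes in short steps, each a Python script; the robot and the scene stay as the last script left them, time stands still between calls to the robot, and variables do not carry over. Pictures are saved under pics/ and viewed, and the job is handed in when it is done.

```bash
mkdir -p pics; ls
python3 - <<'E'
from rig import *
import cv2,numpy as np
s=sense();print({k:np.round(v,3) for k,v in s.items()})
for n in("side","top"):
    p,d=camera(n);cv2.imwrite(f"pics/{n}0.png",p[:,:,::-1]);np.savez(f"{n}0.npz",p=p,d=d);c=camera_params(n);print(n,{k:np.round(v,4).tolist() for k,v in c.items()})
E
```

```text
pics
{'time_s': np.float64(0.0), 'joint_pos': array([-1.325,  0.469, -0.049,  1.534,  0.024,  1.141, -0.082]), 'qd': array([-0.   , -0.001, -0.   ,  0.002, -0.002,  0.002, -0.   ]), 'joint_efforts': array([-0.0000e+00, -5.1031e+01, -4.7000e-02, -2.3771e+01,  1.1000e-02,
        7.0000e-03, -0.0000e+00]), 'position': array([0.183, 0.649, 0.255]), 'tcp_rot': array([[-0.   , -0.962,  0.271],
       [-0.002,  0.271,  0.962],
       [-1.   , -0.   , -0.002]]), 'wrist_force': array([-0.008, -0.119, -0.019]), 'ft_torque': array([-0.033,  0.018, -0.037]), 'finger_gap': np.float64(0.086)}
side {'K': [[469.3787, 0.0, 259.1432], [0.0, 469.3787, 196.0956], [0.0, 0.0, 1.0]], 'position': [0.2616, -0.6817, 0.8771], 'rotation': [[0.9159, -0.2764, 0.2911], [-0.4009, -0.6677, 0.6273], [0.0211, -0.6912, -0.7223]]}
top {'K': [[364.5485, 0.0, 259.3788], [0.0, 364.5485, 193.4735], [0.0, 0.0, 1.0]], 'position': [0.4469, -0.0045, 0.7936], 'rotation': [[-0.0137, -0.9822, 0.1875], [-0.9998, 0.0158, 0.0099], [-0.0127, -0.1873, -0.9822]]}
```

View pics/side0.png

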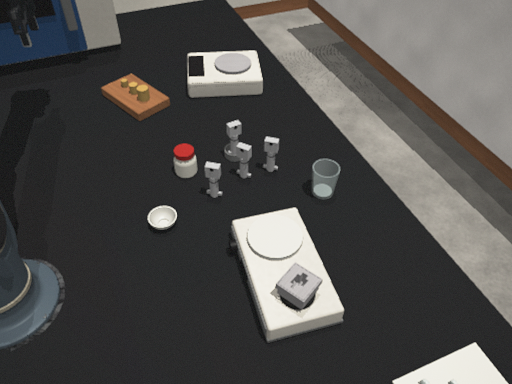

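View pics/top0.png

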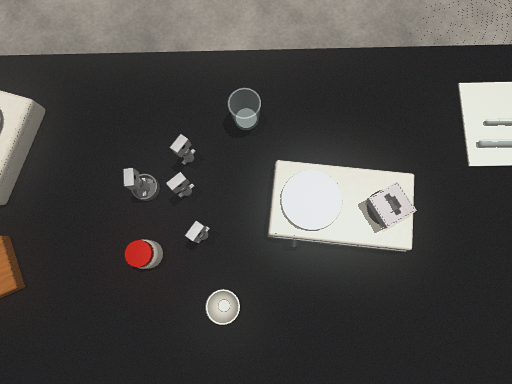

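The side view shows the cup post (head at about (234,129)) and the socket block at (299,286). In the top view the cup post's head is at (131,178) and the block at (391,207). The cup post is the one farthest left (+y). Next I'll enlarge both.

Run:
```python
import cv2,numpy as np
t=np.load("top0.npz")['p'][:,:,::-1];s=np.load("side0.npz")['p'][:,:,::-1]
def z(im,x0,y0,w,h,f): return cv2.resize(im[y0:y0+h,x0:x0+w],None,fx=f,fy=f,interpolation=cv2.INTER_CUBIC)
a=z(t,110,155,60,55,6.5);b=z(t,355,175,65,55,6.1);c=z(s,205,110,75,90,3.3);d=z(s,265,255,65,55,6)
def fit(i):
    o=np.zeros((298,398,3),np.uint8);i=i[:298,:398];o[:i.shape[0],:i.shape[1]]=i;return o
cv2.imwrite("pics/z1.png",np.vstack([np.hstack([fit(a),fit(b)]),np.hstack([fit(c),fit(d)])]))
```

```text
(no output)
```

View pics/z1.png

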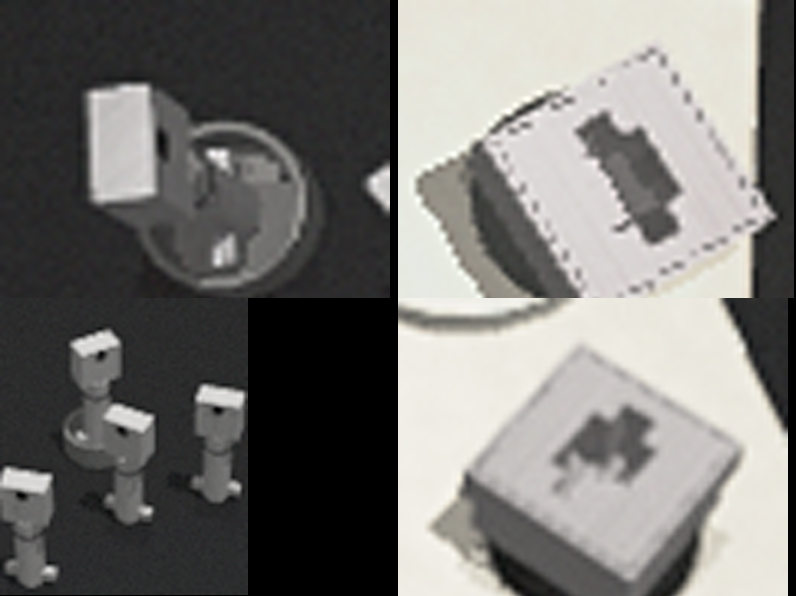

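```bash
cat > h.py <<'E'
import cv2,numpy as np
from rig import *
def ray(n,uv):
    c=camera_params(n);K=np.array(c["K"]);R=np.array(c["rotation"]);p=np.array(c["position"])
    uv=np.atleast_2d(np.asarray(uv,float));d=np.c_[uv,np.ones(len(uv))]@np.linalg.inv(K).T@R.T
    return p,d
def onz(n,uv,z):
    p,d=ray(n,uv);return p+d*((z-p[2])/d[:,2])[:,None]
def pts(n,dep):
    v,u=np.nonzero(dep>0);p,d=ray(n,np.c_[u,v]);P=np.zeros(dep.shape+(3,));P[v,u]=p+d*dep[v,u][:,None];return P
def rect(n,mask,z):
    cs,_=cv2.findContours(mask.astype(np.uint8),cv2.RETR_EXTERNAL,cv2.CHAIN_APPROX_NONE)
    c=max(cs,key=cv2.contourArea)[:,0]
    w=onz(n,c,z)[:,:2];(cx,cy),(a,b),th=cv2.minAreaRect((w*1000).astype(np.float32))
    if b>a:a,b,th=b,a,th+90
    return (round(cx,1),round(cy,1)),(round(a,1),round(b,1)),round(th%180,1),cv2.boundingRect(c)
E
python3 - <<'E'
from h import *
for n,hs,bs in (("top",(122,165,22,26),(360,178,60,55)),("side",(225,118,22,12),(270,260,60,50))):
    f=np.load(n+"0.npz");p,d=f['p'],f['d'];g=p.mean(2);P=pts(n,d)
    x,y,w,h=hs;m=np.zeros(g.shape,bool);m[y:y+h,x:x+w]=g[y:y+h,x:x+w]>170
    print(n,"head",rect(n,m,.110),m.sum(),np.round(np.median(P[m],0),4))
    x,y,w,h=bs
    z=P[...,2];top=np.zeros(g.shape,bool);top[y:y+h,x:x+w]=(z[y:y+h,x:x+w]>.09)&(g[y:y+h,x:x+w]>130)
    zt=np.median(z[top]);print("block z",zt,np.percentile(z[top],[10,90]),top.sum())
    print("block",rect(n,top,zt))
    cs,hi=cv2.findContours(top.astype(np.uint8),cv2.RETR_CCOMP,cv2.CHAIN_APPROX_NONE)
    for c,q in zip(cs,hi[0]):
        if q[3]>=0 and cv2.contourArea(c)>15:
            mm=np.zeros(g.shape,np.uint8);cv2.drawContours(mm,[c],-1,1,-1);print("slot",rect(n,mm,zt))
    # raw
    xs=(P[...,2]>.05)&(P[...,2]<.06);print("case top z n",xs.sum())
    w=g>180;cs,_=cv2.findContours(((z>.045)&(P[...,0]>.2)&(P[...,1]<.05)&(P[...,1]>-.5)).astype(np.uint8),0,1)
    c=max(cs,key=cv2.contourArea);mm=np.zeros(g.shape,np.uint8);cv2.drawContours(mm,[c],-1,1,-1);print("case",rect(n,mm,.056))
E
```

```text
top head ((615.0, 255.3), (33.9, 17.4), 3.2, (124, 168, 10, 18)) 161 [0.614  0.2556 0.1106]
block z 0.10423101548721825 [0.10261863 0.10556896] 963
block ((554.1, -250.3), (66.5, 65.9), 118.6, (369, 181, 48, 47))
slot ((554.3, -250.4), (45.4, 27.6), 28.0, (383, 193, 19, 23))
case top z n 7556
case ((560.1, -167.9), (294.3, 165.5), 83.1, (268, 160, 149, 92))
side head ((614.8, 254.4), (32.2, 17.8), 6.7, (227, 120, 14, 8)) 56 [0.6155 0.2557 0.1093]
block z 0.10244519818380415 [0.10061229 0.10410011] 791
block ((554.7, -251.0), (69.5, 65.8), 118.3, (276, 262, 47, 40))
slot ((553.3, -249.8), (47.1, 27.4), 24.9, (290, 272, 20, 20))
case top z n 6890
case ((560.2, -169.9), (292.0, 162.4), 82.9, (232, 208, 113, 125))
```

Both views agree within about 1 mm: the head is at (0.615, 0.255), and the head top reads 0.110 as expected. The block centre is (0.554, -0.250), its top is 0.103, and the slot lies at about 28.3°. Next I'll check reach for each pose and then grasp.

```bash
cat >> h.py <<'E'
def ori(deg,flip=False):
    # post x at angle deg; tool z along post y
    a=np.radians(deg+90+(180 if flip else 0));x=np.array([0,0,-1.]);z=np.array([np.cos(a),np.sin(a),0]);return np.c_[x,np.cross(z,x),z]
def st():
    s=sense();return round(float(s["time_s"]),2),np.round(s["position"],4),np.round(s["wrist_force"],2),np.round(s["ft_torque"],2),round(float(s["finger_gap"]),4)
E
python3 - <<'E'
from h import *
for f in(False,True):
    for p,a in(((.615,.255,.2),4),((.615,.255,.098),4),((.554,-.25,.284),28.3),((.554,-.25,.165),28.3),((.554,-.25,.165),-45),((.554,-.25,.185),-45)):
        q=inverse_kinematics(np.array(p),ori(a,f));print(f,p,a,None if q is None else np.round(q,2))
P=pts("top",np.load("top0.npz")['d']);m=(P[...,2]>.095)&(P[...,2]<.12)&(P[...,1]>.05)
n,l,s,c=cv2.connectedComponentsWithStats(m.astype(np.uint8))
for i in range(1,n):
    if s[i,4]>30:print(c[i],np.round(np.median(P[l==i],0),3))
E
```

```text
False (0.615, 0.255, 0.2) 4 [-0.52  0.5   0.09  1.62 -0.05  1.02  1.23]
False (0.615, 0.255, 0.098) 4 [-0.5   0.61  0.06  1.7  -0.05  0.84  1.22]
False (0.554, -0.25, 0.284) 28.3 [ 0.94  0.45 -0.8   1.63  0.34  1.21  2.12]
False (0.554, -0.25, 0.165) 28.3 [ 0.8   0.53 -0.62  1.77  0.36  0.96  2.11]
False (0.554, -0.25, 0.165) -45 [-0.2   0.55  0.78  1.83 -0.47  0.96  1.57]
False (0.554, -0.25, 0.185) -45 [-0.23  0.54  0.82  1.81 -0.46  1.    1.57]
True (0.615, 0.255, 0.2) 4 [-0.88  0.56  0.63  1.65 -0.37  1.06 -1.64]
True (0.615, 0.255, 0.098) 4 [-0.85  0.68  0.58  1.72 -0.46  0.88 -1.58]
True (0.554, -0.25, 0.284) 28.3 [-0.31  0.45  0.94  1.71 -0.39  1.18 -0.35]
True (0.554, -0.25, 0.165) 28.3 [-0.26  0.59  0.89  1.83 -0.55  0.99 -0.22]
True (0.554, -0.25, 0.165) -45 [-0.38  0.71  1.11  1.83 -0.72  1.07 -1.34]
True (0.554, -0.25, 0.185) -45 [-0.38  0.67  1.11  1.82 -0.68  1.1  -1.38]
[179.28301887 143.78301887] [0.68  0.16  0.106]
[129.73029046 177.56846473] [0.613 0.253 0.11 ]
[176.3490566  181.25943396] [0.605 0.163 0.106]
[194.65315315 230.85135135] [0.508 0.125 0.106]
```

Run:
```python
from h import *
R=ori(4,True)
movep(np.array([.615,.2552,.2]),R)
command_gripper(.05,60)
print(st(),np.round(sense()["joint_pos"],2))
print(move_l(np.array([.615,.2552,.099]),feed=.08,until_force=8))
print(st())
command_gripper(.0,70)
print(st())
for n in("side","top"):
    p,d=camera(n);cv2.imwrite(f"pics/{n}1.png",p[:,:,::-1])
```

```text
(2.65, array([0.6149, 0.2553, 0.2   ]), array([-0.18, -0.38, -0.37]), array([ 0.02, -0.02,  0.04]), 0.0503) [-0.88  0.56  0.63  1.65 -0.37  1.06 -1.64]
False
(4.07, array([0.6154, 0.2553, 0.0996]), array([-0.08, -0.28, -0.48]), array([-0.  , -0.03,  0.03]), 0.0506)
(4.44, array([0.6153, 0.2557, 0.0996]), array([0.52, 0.91, 3.13]), array([0.2 , 0.02, 0.  ]), 0.019)
```

Run:
```python
from h import *
move_l(np.array([.6153,.2555,.12]),feed=.05); sleep(.2); print(st())
move_l(np.array([.6153,.2555,.285]),feed=.2); sleep(.2);print(st())
for n in("side","top"):
    p,d=camera(n);cv2.imwrite(f"pics/{n}2.png",p[:,:,::-1]);np.savez(f"{n}2.npz",p=p,d=d)
a=cv2.imread("pics/side2.png");b=cv2.imread("pics/top2.png")
cv2.imwrite("pics/z2.png",np.hstack([cv2.resize(a[20:200,150:330],(400,400)),cv2.resize(b[90:270,60:240],(400,400))]))
```

```text
(5.31, array([0.615 , 0.2554, 0.1196]), array([ 0.78,  0.2 , -1.5 ]), array([ 0.02, -0.01,  0.04]), 0.0191)
(6.48, array([0.6148, 0.2554, 0.2836]), array([-0.43,  0.7 , -1.63]), array([0.  , 0.02, 0.03]), 0.019)
```

View pics/z2.png

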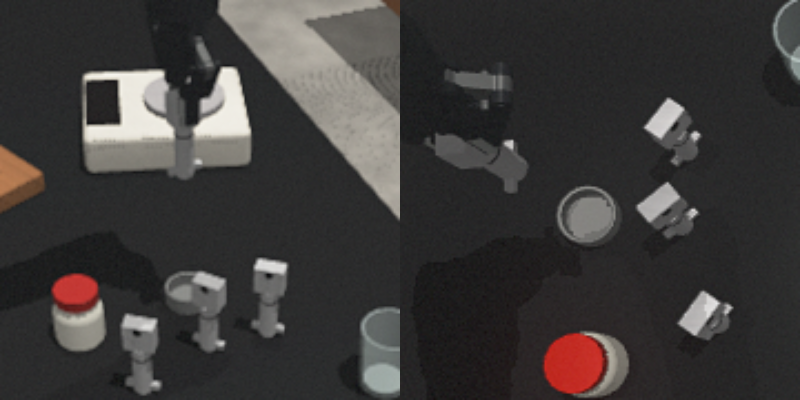

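Post held, weight about 1.2 N. Now carrying it to above the socket.

Run:
```python
from h import *
move_l(np.array([.5541,-.2504,.285]),ori(28.3,True),feed=.2)
move_l(np.array([.5541,-.2504,.215]),feed=.1);sleep(.2);print(st(),np.round(sense()["joint_pos"],2),np.round(sense()["tcp_rot"],3))
for n in("side","top"):
    p,d=camera(n);cv2.imwrite(f"pics/{n}3.png",p[:,:,::-1]);np.savez(f"{n}3.npz",p=p,d=d)
a=cv2.imread("pics/side3.png");b=cv2.imread("pics/top3.png")
cv2.imwrite("pics/z3.png",np.hstack([cv2.resize(a[190:330,240:380],(400,400),interpolation=2),cv2.resize(b[130:270,320:460],(400,400),interpolation=2)]))
```

```text
(10.33, array([ 0.5544, -0.2506,  0.2157]), array([ 0.33,  1.07, -1.29]), array([-0.04,  0.02, -0.05]), 0.019) [-0.13  0.46  0.67  1.77 -0.33  1.02 -0.42] [[ 0.001  0.88   0.474]
 [-0.     0.474 -0.88 ]
 [-1.     0.001  0.001]]
```

View pics/z3.png

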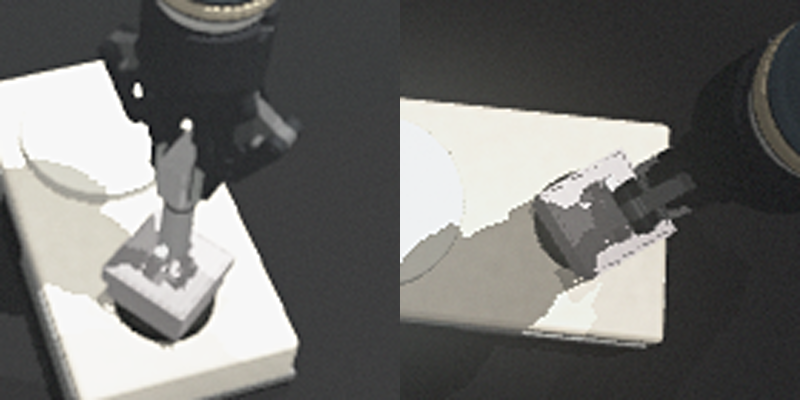

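Run:
```python
from h import *
print(move_l(np.array([.5541,-.2503,.166]),feed=.02,until_force=5))
print(st())
```

```text
True
(12.49, array([ 0.5542, -0.2503,  0.1691]), array([-0.91,  1.02,  5.26]), array([0.03, 0.15, 0.03]), 0.0193)
```

It entered at the first try: the force stop came at TCP z 0.169, against 0.1696 expected for the floor. Next I'll lift it 2 mm and turn clockwise, watching the torque.

Run:
```python
from h import *
sleep(.15);print(st())
x=np.array([.5541,-.2503,.1715])
move_l(x,feed=.02);print(st())
for a in(20,5,-10,-25,-36):
    T0=sense()["ft_torque"][2]
    move_l(x,ori(a,True),feed=.02);s=sense();print(a,st())
    if abs(s["ft_torque"][2])>.6 or np.linalg.norm(s["wrist_force"][:2])>12 or s["wrist_force"][2]<-12:print("stop");break
```

```text
(12.64, array([ 0.5542, -0.2503,  0.1691]), array([-0.44,  0.62,  5.17]), array([ 0.02,  0.08, -0.03]), 0.0194)
(12.97, array([ 0.5539, -0.2501,  0.1711]), array([-0.49,  0.02, -1.76]), array([ 0.04, -0.04,  0.05]), 0.0196)
20 (13.27, array([ 0.5539, -0.2501,  0.171 ]), array([0.05, 1.09, 0.11]), array([-0.01, -0.01,  0.03]), 0.0192)
5 (13.68, array([ 0.5541, -0.2501,  0.1713]), array([ 0.19,  0.15, -1.72]), array([-0.  ,  0.01, -0.  ]), 0.0193)
-10 (14.08, array([ 0.5541, -0.2502,  0.1714]), array([ 0.22, -0.56, -0.63]), array([ 0.  , -0.01, -0.03]), 0.0192)
-25 (14.49, array([ 0.5541, -0.2502,  0.1715]), array([-0.08, -0.29, -1.44]), array([0.05, 0.  , 0.01]), 0.0191)
-36 (14.83, array([ 0.5541, -0.2503,  0.1715]), array([-0.17, -0.2 , -1.17]), array([-0.05, -0.  , -0.  ]), 0.0191)
```

Run:
```python
from h import *
x=np.array([.5541,-.2503,.1715])
for a in np.arange(-37.5,-49,-1):
    move_l(x,ori(a,True),feed=.02);sleep(.1)
    T=np.mean([sense()["ft_torque"][2] for _ in range(1)]);R=sense()["tcp_rot"];print(a,round(np.degrees(np.arctan2(R[1,2],R[0,2]))+90,1),st())
    if abs(T)>.3:print("stop");break
```

```text
-37.5 -37.4 (15.18, array([ 0.5541, -0.2503,  0.1716]), array([ 0.44, -0.15, -0.96]), array([ 0.01, -0.06,  0.05]), 0.0193)
-38.5 -38.5 (15.53, array([ 0.554 , -0.2504,  0.1715]), array([-0.69, -0.86, -0.75]), array([-0.09,  0.12, -0.02]), 0.0195)
-39.5 -39.5 (15.88, array([ 0.5539, -0.2505,  0.1715]), array([-1.2 , -0.45, -1.49]), array([-0.22,  0.28, -0.02]), 0.0191)
-40.5 -40.5 (16.23, array([ 0.5538, -0.2505,  0.1715]), array([-1.52, -1.71, -0.88]), array([-0.35,  0.58,  0.  ]), 0.0191)
-41.5 -41.5 (16.58, array([ 0.5536, -0.2506,  0.1715]), array([-3.2 , -2.7 , -0.71]), array([-0.63,  1.  ,  0.07]), 0.0189)
-42.5 -42.5 (16.93, array([ 0.5536, -0.2506,  0.1714]), array([-4.48, -2.94, -0.34]), array([-0.75,  1.26,  0.39]), 0.0192)
stop
```

```bash
cat >> h.py <<'E'
def avg(n=6,dt=.02):
    F=[]
    for _ in range(n):
        F.append(np.r_[sense()["wrist_force"],sense()["ft_torque"]]);sleep(dt)
    return np.mean(F,0)
E
python3 - <<'E'
from h import *
x=np.array([.5541,-.2503,.1715])
move_l(x,ori(-38.8,True),feed=.02);sleep(.2)
b=avg(10);print(np.round(b,2),st())
# slow rise
x[2]=.175;print(move_l(x,feed=.02,until_force=4));print(np.round(avg(8),2),st())
E
```

```text
[-2.5  -2.12 -1.52 -0.63  0.73  0.04] (17.55, array([ 0.5542, -0.2502,  0.1715]), array([-2.66, -1.78, -2.37]), array([-0.66,  0.71,  0.05]), 0.0192)
False
[-2.19 -1.97 -1.3  -0.58  0.67  0.05] (18.01, array([ 0.5542, -0.2503,  0.1752]), array([-2.61, -1.47, -0.93]), array([-0.59,  0.66,  0.09]), 0.0195)
```

Run:
```python
from h import *
x=np.array([.5541,-.2503,.175])
for a,dx,dy in((-37.3,0,0),(-37.3,-.0005,-.0005),(-37.3,-.0009,-.0009)):
    move_l(x+[dx,dy,0],ori(a,True),feed=.02);sleep(.1);print(a,dx,np.round(avg(8),2),st()[:2])
```

```text
-37.3 0 [-0.89 -1.45 -0.52 -0.37  0.36  0.  ] (18.49, array([ 0.5545, -0.2501,  0.1752]))
-37.3 -0.0005 [-0.18  0.07 -1.33 -0.01  0.02 -0.01] (18.98, array([ 0.5538, -0.2505,  0.1749]))
-37.3 -0.0009 [ 0.09  0.29 -1.26 -0.03  0.    0.01] (19.46, array([ 0.5532, -0.2512,  0.175 ]))
```

Lateral load is gone with the post free. Next comes raising it to contact under the plate.

Run:
```python
from h import *
x=np.array([.5535,-.2509,.175])
move_l(x,feed=.02);sleep(.1)
b=avg(10)[2];print("base",b)
x[2]=.183
print(move_l(x,feed=.008,until_force=4));print(np.round(avg(8),2),st())
```

```text
base -1.0458322996098286
True
[-0.04 -0.08 -1.49  0.01  0.01 -0.01] (20.72, array([ 0.5526, -0.2501,  0.1777]), array([-0.64, -0.38, -2.04]), array([-0.01,  0.01,  0.  ]), 0.0191)
```

Run:
```python
from h import *
b=-1.25
z=.1777
while z<.184:
    move_l(np.array([.5535,-.2509,z]),feed=.005);F=avg(8);p=sense()["position"];print(round(z,4),np.round(F,2),np.round(p,4))
    if F[2]-b<-6:break
    z+=.0003
print(sense()["time_s"])
```

```text
0.1777 [ 0.06  0.04 -1.39  0.   -0.01 -0.  ] [ 0.5535 -0.2509  0.1777]
0.178 [-0.11  0.08 -1.15 -0.01 -0.01  0.01] [ 0.5535 -0.2509  0.178 ]
0.1783 [ 0.2  -0.02 -0.9  -0.02 -0.01 -0.01] [ 0.5535 -0.2509  0.1783]
0.1786 [ 0.12 -0.12 -1.65 -0.02 -0.    0.  ] [ 0.5534 -0.2509  0.1785]
0.1789 [ 0.35 -0.2  -3.89 -0.11 -0.11 -0.  ] [ 0.5534 -0.2508  0.1787]
0.1792 [ 0.91 -0.66 -6.88 -0.2  -0.24 -0.01] [ 0.5534 -0.2508  0.1789]
0.1795 [ 1.19 -1.13 -9.88 -0.34 -0.37 -0.01] [ 0.5534 -0.2507  0.1792]
23.5
```

Run:
```python
from h import *
b=-1.25;z=.17985
move_l(np.array([.5535,-.2509,z]),feed=.004);F=avg(10);print(sense()["time_s"],np.round(F,2))
e=-12-(F[2]-b)
if abs(e)>.6:
    z+=-e/10000;move_l(np.array([.5535,-.2509,z]),feed=.004);print("adj",z)
for i in range(10):
    F=avg(10);print(np.round(F,2),np.round(sense()["position"],4))
R=sense()["tcp_rot"];print(np.degrees(np.arctan2(R[1,2],R[0,2]))+90,st())
```

```text
23.9167 [  1.89  -1.62 -13.8   -0.49  -0.54  -0.02]
[  1.98  -1.7  -14.38  -0.5   -0.54  -0.03] [ 0.5533 -0.2508  0.1795]
[ 1.830e+00 -1.620e+00 -1.535e+01 -5.100e-01 -5.500e-01 -1.000e-02] [ 0.5533 -0.2508  0.1796]
[  2.04  -1.72 -15.78  -0.52  -0.53  -0.  ] [ 0.5533 -0.2507  0.1796]
[  1.73  -1.99 -16.17  -0.52  -0.52  -0.02] [ 0.5533 -0.2508  0.1797]
[  1.96  -1.81 -16.73  -0.5   -0.5   -0.02] [ 0.5534 -0.2508  0.1797]
[  1.62  -1.71 -16.67  -0.49  -0.48  -0.  ] [ 0.5533 -0.2508  0.1797]
[ 2.150e+00 -1.530e+00 -1.713e+01 -4.700e-01 -4.500e-01  1.000e-02] [ 0.5533 -0.2508  0.1797]
[  1.44  -1.84 -17.47  -0.47  -0.42   0.  ] [ 0.5534 -0.2508  0.1797]
[ 1.240e+00 -1.560e+00 -1.763e+01 -4.300e-01 -4.100e-01  1.000e-02] [ 0.5534 -0.2508  0.1797]
[ 1.360e+00 -1.580e+00 -1.747e+01 -4.100e-01 -3.700e-01 -1.000e-02] [ 0.5534 -0.2508  0.1798]
-37.29531657923394 (25.58, array([ 0.5534, -0.2508,  0.1798]), array([  1.73,  -1.19, -17.57]), array([-0.44, -0.36,  0.01]), 0.0192)
```

The force creeps up as the arm settles, reaching about 16 N, still under the 20 N limit. I'll ease back to 12 N and hold it with feedback.

Run:
```python
from h import *
b=-1.25;z=.17955
x=lambda z:np.array([.5535,-.2509,z])
move_l(x(z),feed=.004)
for i in range(14):
    F=avg(8);pull=b-F[2];print(round(float(sense()["time_s"]),2),round(z,5),round(pull,2),end="; ")
    e=12-pull
    if abs(e)>.7:
        z+=np.clip(e*.25,-1,1)/14000;move_l(x(z),feed=.004)
print();print(st())
```

```text
25.97 0.17955 14.89; 26.35 0.1795 13.91; 26.73 0.17946 13.08; 27.12 0.17945 12.77; 27.5 0.17943 12.16; 27.63 0.17943 12.25; 27.77 0.17943 12.24; 27.9 0.17943 11.9; 28.03 0.17943 12.12; 28.17 0.17943 11.8; 28.3 0.17943 12.04; 28.43 0.17943 11.92; 28.57 0.17943 11.82; 28.7 0.17943 11.48; 
(28.7, array([ 0.5535, -0.2509,  0.1794]), array([ -1.07,   0.44, -12.25]), array([0.01, 0.17, 0.01]), 0.0192)
```

Run:
```python
from h import *
b=-1.25;z=.17945
x=lambda z:np.array([.5535,-.2509,z])
move_l(x(z),feed=.004)
for i in range(8):
    F=avg(8);print(round(b-F[2],2),end=" ")
print()
move_l(x(.176),feed=.015);sleep(.1);print(np.round(avg(8),2))
print(move_l(x(.1665),feed=.015,until_force=4));print(np.round(avg(8),2),st())
```

```text
11.93 11.7 11.88 11.56 11.43 11.95 11.74 11.69 
[-0.16 -0.07 -1.34  0.    0.   -0.  ]
True
[-0.39  0.37  4.85  0.13  0.17 -0.02] (31.27, array([ 0.5536, -0.251 ,  0.1691]), array([ 0.44, -0.02,  4.24]), array([ 0.15,  0.1 , -0.02]), 0.0192)
```

Run:
```python
from h import *
move_l(np.array([.5536,-.2509,.1694]),feed=.005);print(np.round(avg(8),2))
command_gripper(.045,20);print(st())
move_l(np.array([.5536,-.2509,.24]),feed=.05)
move_l(np.array([.5536,-.2509,.33]),feed=.15)
movep(np.array([.55,.0,.36]),ori(-37.3,True));sleep(.3);print(st())
for n in("side","top"):
    p,d=camera(n);cv2.imwrite(f"pics/{n}4.png",p[:,:,::-1]);np.savez(f"{n}4.npz",p=p,d=d)
    P=pts(n,d);g=p.mean(2);m=(P[...,2]>.17)&(P[...,2]<.19)&(P[...,1]<-.2)&(P[...,1]>-.3)&(abs(P[...,0]-.554)<.04)
    print(n,m.sum(),np.median(P[m],0) if m.any() else 0, rect(n,m,.18) if m.sum()>20 else 0)
a=cv2.imread("pics/side4.png");b=cv2.imread("pics/top4.png")
cv2.imwrite("pics/z4.png",np.vstack([np.hstack([cv2.resize(a[190:330,240:380],(400,300),interpolation=2),cv2.resize(b[130:270,320:460],(400,300),interpolation=2)]),np.hstack([cv2.resize(a,(400,300)),cv2.resize(b,(400,300))])]))
```

```text
[ 0.14  0.08  1.87 -0.04 -0.02 -0.01]
(32.2, array([ 0.5535, -0.2508,  0.1692]), array([ 0.68,  0.02, -0.04]), array([0.06, 0.02, 0.01]), 0.0452)
(35.8, array([ 0.55  , -0.0012,  0.36  ]), array([-0.61,  0.67, -0.88]), array([-0.  ,  0.02, -0.01]), 0.0448)
side 220 [ 0.55226621 -0.25219406  0.17874259] ((551.3, -253.6), (35.7, 25.7), 143.1, (292, 253, 22, 14))
top 286 [ 0.55342075 -0.24870728  0.18090156] ((553.3, -249.0), (39.0, 21.9), 143.3, (396, 186, 22, 23))
```

View pics/z4.png

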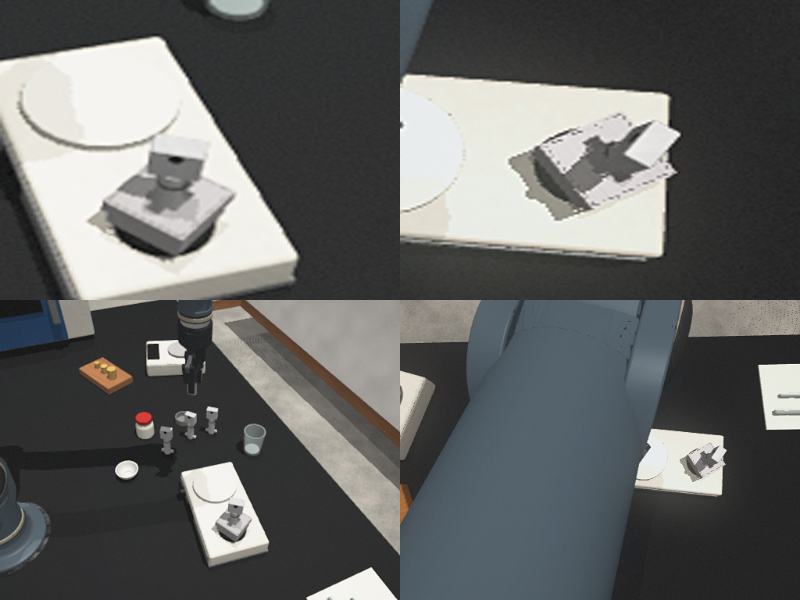

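The post stands upright on the socket floor. Its head top is at z of about 0.180 (expected 0.180), its centre is at (0.553, -0.251), and its axis is at -36.8°, about 0.08 rad from the locked x. The jar, beaker and dish stand untouched and the gripper is clear of everything.

Run:
```python
from rig import *
print(finish_job(),sense()["time_s"])
```

```text
the job is handed in; nothing more can be done
the job is handed in; nothing more can be done
```

The post is locked in the stirrer's socket, pull-tested and released, and I handed the job in at about 36 s of the 72 s allowed. No verdict is reported on hand-in.

- **Insertion:** I took the leftmost post from the cup and lowered it through the slots at the first try. It reached the floor at about 5 N.
- **Turn:** I turned it clockwise to the stop, which I felt at about -42°, then eased off by about 5° until the side load was gone.
- **Pull test:** The lugs bore under the plate after about 9 mm of lift. The pull crept up to about 16 N while the arm settled, so I eased it back and then held 11.4 to 12.8 N for more than two seconds, never near 20 N. These figures come from the wrist force sensor, less the post's weight.
- **Final checks:**
  - The post stands upright with its head top at z of about 0.180 m, as expected.
  - Its axis is about 0.08 rad from the locked direction, limit 0.2.
  - The jar, beaker and dish are standing. I judged that by eye from the side picture and did not re-measure their positions.
- **Disagreement:** The two cameras place the head centre 2 to 5 mm apart, mostly in y. Their average agrees with the arm's own reading within about 1 mm.

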